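# Nest the tapered tip stand in its leaning collar

### The arm

A 6-joint arm with a two-finger parallel gripper is mounted at the origin on the work surface. World frame = base frame: x ahead of the robot, y to its left, z up, the work surface at z = 0. Lengths are in m, angles in rad, forces in N, time in s.
With the tool pointing down it reaches from about 0.325 to 0.925 m from the base axis. Payload 3.1 kg.
Tool frame: the origin (TCP) lies midway between the tips of the shut fingers; the grasp point (between the pads) lies 19 mm behind it; z points along the fingers, y is the line along which they close (so a half turn about z gives the same grasp; the last joint's range is limited). The gripper opens to 85 mm and grips with 20 to 120 N. Pads are 22 mm wide; open, the fingers measure 114 mm over their backs; the gripper's body (76 mm by 85 mm) begins 54 mm behind the grasp point. The pads swing forward as they close: fully open they stand 13 mm farther back than shut.
Start: joints at [-0.112, 0.217, 1.613, -0, 1.311, -0.112], TCP at [0.625, 0, 0.231] pointing down, gripper open.
Joint ranges: [-2.75, 2.75], [-0.78, 2.1], [0.31, 2.55], [-1.13, 4.27], [0.13, 2.63], [-2.58, 2.58]. Speed limits (rad/s): [2.79, 2.79, 3.14, 3.14, 3.14, 3.14].

### API

Orientations are given as a unit quaternion [x, y, z, w].
In Python, from bench import observe, snapshot, workorder, look_for, spot_point gives the robot as it stands.
- The arm moves only by the shell command python3 -m pendant 'ROWS' [FORCE]. ROWS is JSON, a list of rows, each a list of 7 numbers: the shift along the tool's x, y, z scaled (see below), then the turn, a rotation vector about the tool's x, y, z scaled (see below), then the opening, from 0 (shut) to 1 (fully open). In form: [[x, y, z, ax, ay, az, jaw], ...]. A call has 1 to 12 rows; each row shifts and turns the commanded pose from where the row before left it, along the tool's axes as they then stand; what a row does not reach is not made up. The controller multiplies each number of a shift by 0.25 m and each number of a turn by pi rad. A row lasts 1/12 s, in which the tool goes at most 41.7 mm and 7.16 degrees, less where a joint would pass 70% of its speed; a pose out of reach is approached as far as the arm can. A call with a number of a shift or a turn outside -1 to 1 is refused whole. A call with a gripper value outside its range is refused whole. The fingers move at their own pace and stop on an object; FORCE is the grip in N (left out, the last holds). Time passes only in rows, so rows that do not move let the fingers close. It gives the time, the measured TCP pose, the force, the opening and the grip force at its end, in the units of the state.
- observe(): the state, without advancing time (a new reading comes with each control period).
- snapshot(name): name is "scene" or "side" or "wrist"; returns a dict with "color" (384x512x3 uint8, blue, green, red), "fovy" (degrees; the focal length in pixels is half the picture's height over the tangent of half this angle, whatever the lens; pixels are square), "cx", "cy" (the principal point, pixels), "world_from_camera" (4x4, takes a point from camera to world coordinates). Camera axes: x right, y down, z forward; pixel columns grow to the right and rows downward; lengths in m; the calibration is good to about 2 mm. A picture is of the moment at which its call begins. There is no depth.
- workorder.hand_in(): hands the job in; it is judged then, once.
Trained networks look in the newest picture that a camera, given by its name, has taken for a name from the list of things; names that differ only in an ending like _2 or _b are one class to them, and where a whole thing is asked for, a point or a joint stands for the part that bears it (a point fixed in the world has none). Each returns a list of dicts, best first, with "score" (0 to 1); they miss things now and then, are a little off and sometimes report something else, mostly with a low value. They report only what shows in the picture. A call takes as long as a camera call. They do not tell look-alikes from the thing itself.
- look_for(label, camera): "pixel" ([column, row] in pixels, amid what is visible of it).
- spot_point(label, camera): "pixel" ([column, row] in pixels: a listed point, or the origin of a listed thing).
The state is a dict: "t": time; "qpos": joint angles; "qd": joint speeds; "joint_torque": joint torques, N m; "tool_pos": TCP position; "tcp_rot": TCP orientation; "contact_force": force on the tool from outside, world axes, zero at the start; "torque": the same for the moment, N m; "width": opening from 0.0 (shut) to 1.0 (fully open); "grasp_force": force on a finger pad.
Only numpy, scipy, OpenCV 4.12 (cv2) and the standard library are available. Lean on these libraries where they do the work, as an engineer would, in place of code of your own. Each camera call takes 0.05 s, during which the arm holds its last target. There are 200 camera calls.

### The job

Set the tapered white ceramic tip stand (the one that narrows towards its foot) into the leaning metal collar under the light bar so that it nests snugly and in line with the collar. Push it down until the collar bottoms on its sprung stop and the stop gives, and hold it there for a moment. Press gently, because ceramic chips, then let go; leave the straight-sided stand, the pliers and the glass dish where they are.

Things in the scene. Friction and masses are not known exactly. Their poses are not given: they have to be found in the camera images.
- tip_stand_mid (a point): Tapered white ceramic tip stand, loose, about 0.3 kg, upright. Solid cone, 40 mm across at the foot, 68 mm at a flat shoulder 60 mm up; on the shoulder a central square grip block, 30 x 30 mm, 40 mm tall, sides along x and y. 100 mm tall in all. Point: on its axis half-way up (10 mm below the shoulder, 50 mm below the block's top). z: foot to block.
- straight_stand_mid (a point): White ceramic stand of the same height, with the same grip block, but straight sides: 68 mm across all the way down. It does not fit the collar and stays where it stands. Loose, 0.4 kg. Point: on its axis half-way up, 50 mm above its foot.
- collar_mouth (a point): Centre of the upper rim of the aluminium collar: a tapered ring 32 mm tall, open at both ends, inside 64 mm across at the mouth, 49 mm at the bottom (same taper as the tip stand), wall 4 mm. z points out of the mouth along its axis, which leans 30 degrees from vertical; y is level. When nested, the tip stand's mid point lies on the axis about 1 mm below this point, grip block outward.
- seat_stop (a joint): Travel in m of the sprung stop below the collar: 0 at rest, 0.004 fully pressed, then rigid. The collar slides down stiffly along its own axis (7 N, less the weight on it; the stand's weight alone does not move it, it stays where left). It meets the stop after 4 to 24 mm, which differs each time and must be felt; the stop gives at 11 N, 13 N at full travel (weights of 4 to 5 N help), and springs back.
- station: Fixed steel station that carries the collar: base plate 170 x 300 x 12 mm, origin at the centre of its underside, x to its rear, y left, z up. The collar leans to the front (-x) on a column that is clamped up to 14 mm higher or 6 mm farther front or back from time to time. The column stands behind the collar, its face 50 mm from the collar's axis, its top 11 mm above the lowered mouth.
- light_bar (a point): Middle of the station's level light bar, 20 mm thick, 290 mm long along the station's y, 245 mm above the bench, on 12 mm posts at y = +-137 mm. It crosses over the collar and leaves no room for a gripper pointing straight down over the stand in the collar; along the collar's axis the way is free, up to 58 mm behind that axis.
- pliers: Steel flat pliers with black handles, 160 mm long, 54 mm wide, 13 mm high, lying flat, loose. Bystander. Origin near the middle, on the bench.
- glass_dish: Small glass dish 80 mm across, 30 mm high, loose. Bystander. Origin at the centre of its underside.
Things that resemble listed ones, but are neither listed nor needed, are in the scene too. Leave any blue look-alike of the part that bears tip_stand_mid alone.

How it is judged:
On the way:
1. with the tip stand in the collar, the sprung stop is pressed at least 2 mm in and held for 0.1 s (value of joint seat_stop above 0.002 m and distance between tip_stand_mid and collar_mouth below 0.008 m), for 0.1 s.
At the end, for the whole second after the job is handed in: The tapered tip stand is nested in the collar, grip block out, its mid point within 3 mm sideways of the collar's axis and no more than 3 mm above the mouth (fully in, it is 1 mm below), its axis within 0.06 rad of the collar's, released and at rest (x of tip_stand_mid in the frame of collar_mouth between -0.003 and 0.003 m and y of tip_stand_mid in the frame of collar_mouth between -0.003 and 0.003 m and z of tip_stand_mid in the frame of collar_mouth between -0.008 and 0.003 m and angle between the z axis of tip_stand_mid and the z axis of collar_mouth, either way round below 0.06 rad and linear speed of tip_stand below 0.02 m/s); the robot touches nothing.
It fails at once if the tip stand is forced hard into the collar (wedging contact force over 130 N, which takes a push of 30 N or more along the axis) (contact force between tip_stand and collar above 130 N).
It fails at once if the straight-sided stand, the pliers or the dish is moved by more than 25 mm (distance of any of straight_stand_mid, pliers, glass_dish from where it was at the start of the episode above 0.025 m).
It also fails if it takes over 45 s, if anything falls off the work surface, if the arm or the gripper's body presses on something with over 40 N, if the wrist force passes 120 N, or if a joint passes its speed limit or range.

## Working session

There is one attempt and no reset: what is moved stays moved. The work goes in short steps, Python scripts to look and compute and a shell command to move; the robot and the scene stay as the last step left them, time stands still between calls to the robot, and variables do not carry over. Pictures are saved under pics/ and viewed, at most 10 in all, crops included, and the job is handed in when it is done.

```bash
ls; mkdir -p pics
cat > h.py <<'E'
import numpy as np, cv2, json
from bench import observe, snapshot, workorder, look_for, spot_point
from scipy.spatial.transform import Rotation as R
def ray(s,px):
    f=s["color"].shape[0]/2/np.tan(np.radians(s["fovy"])/2)
    T=np.array(s["world_from_camera"]); d=np.array([(px[0]-s["cx"])/f,(px[1]-s["cy"])/f,1.])
    return T[:3,3],T[:3,:3]@(d/np.linalg.norm(d))
def atz(s,px,z):
    o,d=ray(s,px); return o+d*(z-o[2])/d[2]
def tri(rs):
    A=sum(np.eye(3)-np.outer(d,d) for o,d in rs); b=sum((np.eye(3)-np.outer(d,d))@o for o,d in rs)
    p=np.linalg.solve(A,b); return p,[np.linalg.norm((np.eye(3)-np.outer(d,d))@(p-o)) for o,d in rs]
def proj(s,p):
    T=np.linalg.inv(np.array(s["world_from_camera"])); q=T[:3,:3]@np.array(p)+T[:3,3]
    f=s["color"].shape[0]/2/np.tan(np.radians(s["fovy"])/2)
    return np.array([s["cx"]+f*q[0]/q[2],s["cy"]+f*q[1]/q[2]])
E
python3 - <<'E'
from h import *
np.set_printoptions(precision=4,suppress=True)
ims=[];S={}
for c in ["scene","side","wrist"]:
    s=S[c]=snapshot(c); cv2.imwrite(f"pics/{c}0.png",s["color"])
    print(c,s["fovy"],np.array(s["world_from_camera"]).round(3).tolist())
    for l in ["tip_stand_mid","straight_stand_mid","collar_mouth","station","light_bar","pliers","glass_dish"]:
        print(l,[(round(d["score"],2),np.round(d["pixel"],1).tolist()) for d in spot_point(l,c)[:4]])
a=np.hstack([S["scene"]["color"],S["side"]["color"]])
cv2.imwrite("pics/both.png",cv2.resize(a,(800,300)))
print({k:np.round(v,3).tolist() for k,v in observe().items()})
E
```

```text
pics
scene 54.80250171349706 [[-0.657, 0.444, -0.609, 1.206], [0.754, 0.387, -0.531, 0.645], [0.0, -0.808, -0.589, 0.874], [0.0, 0.0, 0.0, 1.0]]
tip_stand_mid [(0.73, [192.8, 175.4]), (0.61, [249.5, 188.5]), (0.56, [222.8, 173.3]), (0.47, [222.1, 219.5])]
straight_stand_mid [(0.96, [177.6, 214.8])]
collar_mouth [(0.54, [279.4, 248.9])]
station [(0.93, [279.1, 277.8]), (0.29, [280.3, 217.2])]
light_bar [(0.93, [277.7, 214.5])]
pliers [(0.61, [220.1, 218.2])]
glass_dish [(0.79, [364.3, 301.2]), (0.69, [282.6, 278.2]), (0.48, [277.4, 213.6])]
side 47.30453080831577 [[-0.996, -0.046, 0.08, 0.372], [-0.091, 0.629, -0.772, 0.986], [-0.015, -0.776, -0.631, 0.96], [0.0, 0.0, 0.0, 1.0]]
tip_stand_mid [(0.9, [273.2, 166.5]), (0.76, [305.3, 163.9]), (0.64, [300.2, 189.0]), (0.57, [280.6, 147.1])]
straight_stand_mid [(0.79, [222.0, 172.0])]
collar_mouth [(0.7, [239.5, 354.4]), (0.68, [211.7, 242.8])]
station [(0.81, [209.7, 272.8])]
light_bar [(0.81, [205.7, 206.8])]
pliers [(0.86, [257.7, 199.0])]
glass_dish [(0.65, [239.3, 352.0])]
wrist 61.880690379645216 [[1.0, 0.0, -0.0, 0.624], [0.0, -0.954, -0.299, 0.078], [-0.0, 0.299, -0.954, 0.374], [0.0, 0.0, 0.0, 1.0]]
tip_stand_mid []
straight_stand_mid [(0.76, [250.0, 357.2])]
collar_mouth []
station []
light_bar []
pliers [(0.56, [164.8, 277.0])]
glass_dish []
{'t': 1.2, 'qpos': [-0.112, 0.217, 1.613, -0.0, 1.311, -0.112], 'qd': [0.001, -0.0, -0.0, 0.0, 0.0, -0.0], 'joint_torque': [-0.0, -39.689, -30.426, -0.0, 0.001, -0.0], 'tool_pos': [0.625, 0.0, 0.231], 'tcp_rot': [0.707, 0.707, -0.0, 0.0], 'contact_force': [-0.215, 0.975, -0.397], 'torque': [0.043, 0.004, -0.039], 'grasp_force': 0.0, 'width': 0.998}
```

View pics/scene0.png

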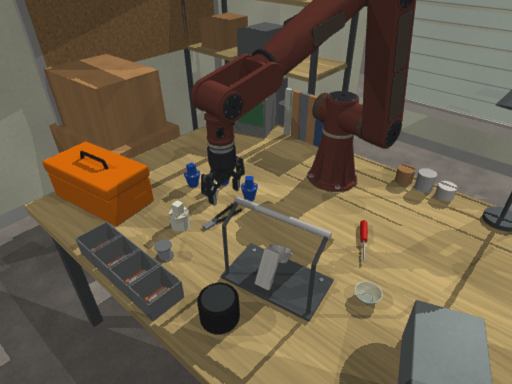

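View pics/side0.png

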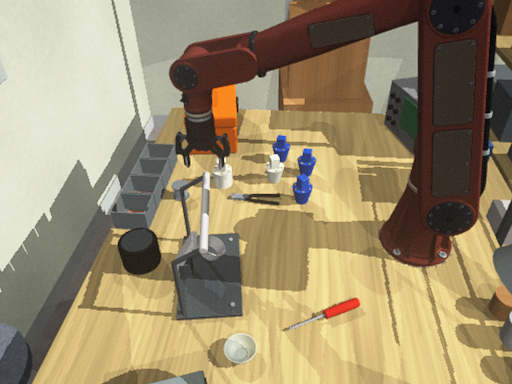

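The scene view shows the blue stands at (192,176) and (249,188), with the straight white one at (178,216) and the tapered white one mostly hidden behind the gripper near (222,173). The side view shows the straight white stand at (222,175), the tapered white stand at (274,170), and blue look-alikes at (281,148), (306,162) and (302,189). The pliers are near (255,199), the collar near (211,243) and the dish at (240,350). My choice is the white stand at side (274,167).

Run:
```python
from h import *
np.set_printoptions(precision=4,suppress=True)
a=snapshot("scene");b=snapshot("side")
for n,p,q in [("tip",(222.8,173.3),(273.2,166.5)),("straight",(177.6,214.8),(222,172)),("collar",(279.4,248.9),(211.7,242.8)),("station",(279.1,277.8),(209.7,272.8)),("bar",(277.7,214.5),(205.7,206.8)),("pliers",(220.1,218.2),(257.7,199)),("dish",(364.3,301.2),(239.5,353))]:
    p_,e=tri([ray(a,p),ray(b,q)]); print(n,p_,np.round(e,4))
print("tip at z .05",atz(b,(273.2,166.5),.05))
for q in [(281,148),(306,164),(302,191)]: print("blue",atz(b,q,.05))
# station plate corners in both at z=.012
for q in [(214,235),(241,234),(242,315),(178,318),(175,262)]: print("side corner",q,atz(b,q,.012))
for q in [(224,272),(254,247),(331,277),(307,310)]: print("scene corner",q,atz(a,q,.012))
c1=cv2.resize(b["color"][130:330,160:330],(510,600),interpolation=cv2.INTER_CUBIC)
cv2.imwrite("pics/c1.png",c1)
c2=cv2.resize(a["color"][190:320,210:340],(600,600),interpolation=cv2.INTER_CUBIC)
cv2.imwrite("pics/c2.png",c2)
```

```text
tip [ 0.4399 -0.1973  0.1319] [0.0148 0.0148]
straight [ 0.627  -0.2508  0.0417] [0.0007 0.0007]
collar [0.5842 0.1748 0.1179] [0.0027 0.0027]
station [0.596  0.1878 0.0124] [0.0016 0.0016]
bar [0.5892 0.1693 0.2433] [0.0002 0.0002]
pliers [ 0.4944 -0.1771 -0.0151] [0.002 0.002]
dish [ 0.4852  0.4163 -0.0092] [0.0041 0.0041]
tip at z .05 [ 0.4475 -0.2865  0.05  ]
blue [ 0.4258 -0.4083  0.05  ]
blue [ 0.3313 -0.3101  0.05  ]
blue [ 0.3435 -0.1541  0.05  ]
side corner (214, 235) [0.6093 0.0348 0.012 ]
side corner (241, 234) [0.5268 0.0242 0.012 ]
side corner (242, 315) [0.4885 0.3178 0.012 ]
side corner (178, 318) [0.6503 0.3399 0.012 ]
side corner (175, 262) [0.7032 0.1532 0.012 ]
scene corner (224, 272) [0.6901 0.0469 0.012 ]
scene corner (254, 247) [0.5478 0.0433 0.012 ]
scene corner (331, 277) [0.4908 0.306  0.012 ]
scene corner (307, 310) [0.6366 0.3203 0.012 ]
```

View pics/c1.png

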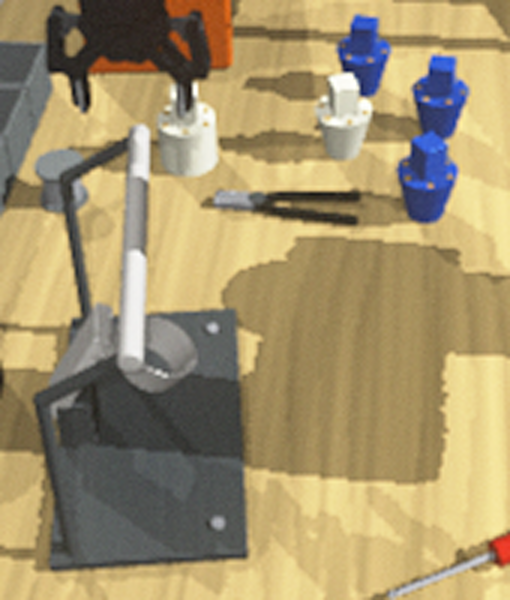

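View pics/c2.png

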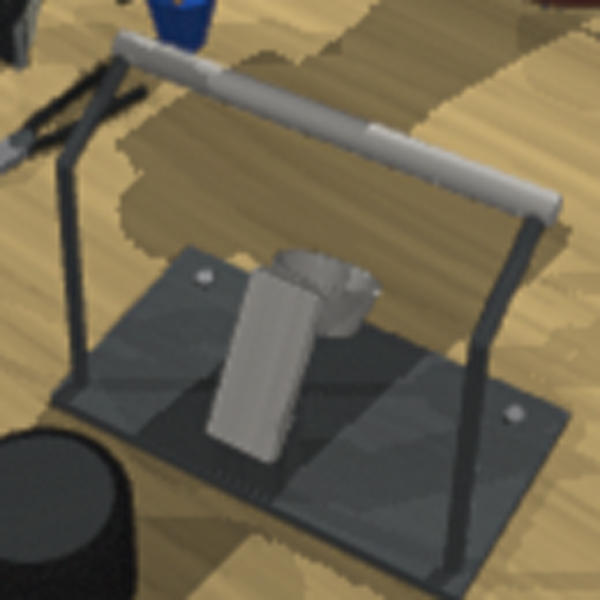

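Both crops confirm the choice: the white tapered stand is at side (274,168), clear of the blue ones. The collar leans towards the robot, and the station's yaw is about 0.165 rad. Next I move the wrist camera over the stand.

```bash
python3 -m pendant '[[-0.104,-0.065,0,0,0,0,1],[-0.104,-0.065,0,0,0,0,1],[-0.104,-0.065,0,0,0,0,1],[-0.104,-0.065,0,0,0,0,1],[-0.104,-0.065,0,0,0,0,1],[-0.104,-0.065,0,0,0,0,1],[-0.104,-0.065,0,0,0,0,1],[-0.104,-0.065,0,0,0,0,1],[-0.104,-0.065,0,0,0,0,1],[-0.104,-0.065,0,0,0,0,1],[-0.104,-0.065,0,0,0,0,1],[0,0,0,0,0,0,1]]' 40
python3 - <<'E'
from h import *
np.set_printoptions(precision=4,suppress=True)
s=snapshot("wrist");cv2.imwrite("pics/w1.png",s["color"])
a=snapshot("scene")
for l in ["tip_stand_mid","straight_stand_mid","pliers"]:
  for d in spot_point(l,"wrist")[:4]: print(l,round(d["score"],2),np.round(d["pixel"],1),atz(s,d["pixel"],.05))
for l in ["collar_mouth","tip_stand_mid"]:
  print([(round(d["score"],2),np.round(d["pixel"],1)) for d in spot_point(l,"scene")[:5]])
E
```

```text
t: 2.3
tool_pos: [0.4439, -0.2901, 0.2316]
tcp_rot: [0.709, 0.705, -0.001, 0.001]
contact_force: [1.4, -0.2, 1.7]
width: 0.996
grasp_force: 0.0
tip_stand_mid 0.97 [141.5  38.4] [ 0.3439 -0.1634  0.05  ]
tip_stand_mid 0.89 [254.2 156.1] [ 0.4475 -0.2732  0.05  ]
tip_stand_mid 0.85 [236.2 268.2] [ 0.4269 -0.4027  0.05  ]
tip_stand_mid 0.58 [141.9 200.7] [ 0.3275 -0.3208  0.05  ]
pliers 0.94 [312.1  38.8] [ 0.5007 -0.1645  0.05  ]
[(0.69, array([283.5, 246.1]))]
[(0.86, array([208.9, 187.7])), (0.82, array([225.5, 171.9])), (0.79, array([249.9, 188.2])), (0.6, array([194.9, 176.5]))]
```

View pics/w1.png

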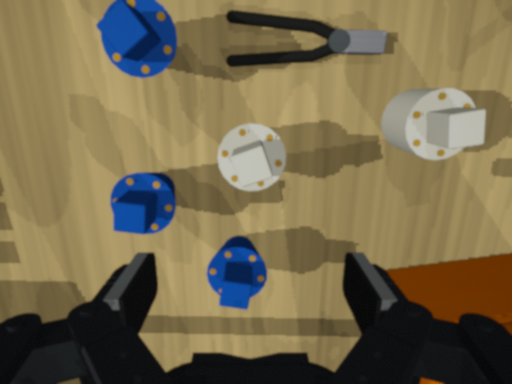

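The wrist view shows the tapered white stand at (252,157), its block turned by roughly 15°. The blue ones are at (138,37), (143,203) and (237,272), the straight stand at (435,123), and the pliers at (310,40). I'll measure the block's yaw.

Run:
```python
from h import *
np.set_printoptions(precision=4,suppress=True)
s=snapshot("wrist");c=s["color"]
g=cv2.cvtColor(c,cv2.COLOR_BGR2GRAY)
x0,y0=205,110
w=c[y0:205,x0:300]
hsv=cv2.cvtColor(w,cv2.COLOR_BGR2HSV)
m=((hsv[...,1]<45)&(hsv[...,2]>110)).astype(np.uint8)
n,l,st,ce=cv2.connectedComponentsWithStats(m); k=1+np.argmax(st[1:,4]); 
cn=max(cv2.findContours((l==k).astype(np.uint8),0,1)[0],key=cv2.contourArea)
(cx,cy),r=cv2.minEnclosingCircle(cn); print("disk",cx+x0,cy+y0,r,st[k],atz(s,(cx+x0,cy+y0),.06))
gg=g[y0:205,x0:300]; print(np.percentile(gg[l==k],[10,30,50,70,90]))
cv2.imwrite("pics/w1c.png",cv2.resize(w,(570,570),interpolation=cv2.INTER_CUBIC))
cands=[]
for t in range(195,240,5):
    b=(gg>t).astype(np.uint8); n,l2,st,ce=cv2.connectedComponentsWithStats(b)
    k=1+np.argmax(st[1:,4]); cn=max(cv2.findContours((l2==k).astype(np.uint8),0,1)[0],key=cv2.contourArea)
    R_=cv2.minAreaRect(cn); box=cv2.boxPoints(R_)+[x0,y0]
    P=np.array([atz(s,p,.1)[:2] for p in box]); e=P[1]-P[0]; e2=P[2]-P[1]
    print(t,st[k,4],"ctr",P.mean(0),"sides",np.linalg.norm(e),np.linalg.norm(e2),"yaw",np.degrees(np.arctan2(e[1],e[0]))%90)
```

```text
disk 248.09708404541016 162.6579360961914 34.13229751586914 [  10   19   67   68 3302] [ 0.4444 -0.2721  0.06  ]
[147.  172.3 182.  193.  194. ]Traceback (most recent call last):
  File "<stdin>", line 17, in <module>
    return _wrapfunc(a, 'argmax', axis=axis, out=out, **kwds)
    return bound(*args, **kwds)
ValueError: attempt to get argmax of an empty sequence
```

View pics/w1c.png

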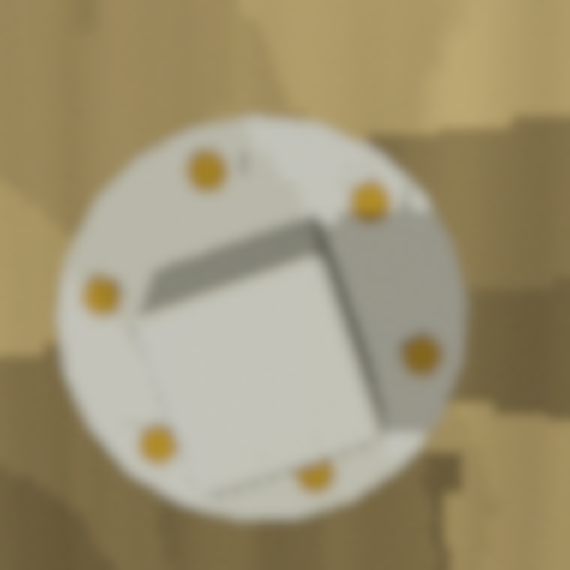

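The crop shows the shoulder disk centred at (248.7,162.8) full-frame. The block-top corners are at crop (138,313), (320,253), (385,430) and (207,497).

Run:
```python
from h import *
np.set_printoptions(precision=4,suppress=True)
s=snapshot("wrist")
P=np.array([atz(s,(205+x/6,110+y/6),.1)[:2] for x,y in [(138,313),(320,253),(385,430),(207,497)]])
print(P.mean(0),"disk",atz(s,(248.5,162.7),.06))
for i in range(4):
    e=P[(i+1)%4]-P[i]; print(np.linalg.norm(e),np.degrees(np.arctan2(e[1],e[0]))%90)
o=observe(); print(o["tool_pos"],R.from_quat(o["tcp_rot"]).as_matrix())
```

```text
[ 0.4452 -0.2727] disk [ 0.4448 -0.2722  0.06  ]
0.02769811037012433 18.515879944778874
0.02803557495460811 20.579546999988935
0.02831209603700849 21.53945921511749
0.029513973569099575 19.36035767245464
[ 0.4468 -0.2851  0.2313] [[-0.0016  1.      0.    ]
 [ 1.      0.0016  0.0002]
 [ 0.0002  0.     -1.    ]]
```

```bash
python3 -m pendant '[[0.05,-0.007,0,0,0,0,1],[0,0,0,0,0,-0.037,1],[0,0,0,0,0,-0.037,1],[0,0,0,0,0,-0.037,1],[0,0,0.1,0,0,0,1],[0,0,0.1,0,0,0,1],[0,0,0,0,0,0,1]]'
python3 - <<'E'
from h import *
np.set_printoptions(precision=4,suppress=True)
o=observe(); M=R.from_quat(o["tcp_rot"]).as_matrix(); print(o["tool_pos"],M)
d=np.array([.4450,-.2725,.0645])-o["tool_pos"]; print((M.T@d)/.25)
E
```

```text
t: 3.33
tool_pos: [0.4415, -0.2698, 0.1763]
tcp_rot: [0.573, 0.819, 0.001, -0.005]
contact_force: [-0.6, 0.4, -1.5]
width: 1.001
grasp_force: 0.0
[ 0.4415 -0.2698  0.1763] [[-0.3425  0.9395 -0.0077]
 [ 0.9395  0.3426  0.0067]
 [ 0.0089 -0.005  -0.9999]]
[-0.019   0.0116  0.4468]
```

```bash
python3 -m pendant '[[0.002,0.002,0.11,0,0,0,1],[0.002,0,0.11,0,0,0,1],[0,0,0.1,0,0,0,1],[0,0,0.08,0,0,0,1],[0,0,0.04,0,0,0,1],[0,0,0.015,0,0,0,1],[0,0,0,0,0,0,1],[0,0,0,0,0,0,1]]'
python3 - <<'E'
from h import *
np.set_printoptions(precision=4,suppress=True)
for i in range(3):
    s=snapshot("wrist"); o=observe(); print(o["tool_pos"],R.from_quat(o["tcp_rot"]).as_matrix()[:,2])
cv2.imwrite("pics/w2.png",s["color"])
E
```

```text
t: 4.0
tool_pos: [0.4457, -0.273, 0.069]
tcp_rot: [0.574, 0.819, -0.0, 0.001]
contact_force: [-0.1, -0.1, -0.1]
width: 0.998
grasp_force: 0.0
[ 0.4459 -0.2732  0.0694] [ 0.0025 -0.002  -1.    ]
[ 0.446  -0.2733  0.0694] [ 0.0027 -0.0021 -1.    ]
[ 0.4458 -0.2733  0.0693] [ 0.0025 -0.0021 -1.    ]
```

View pics/w2.png

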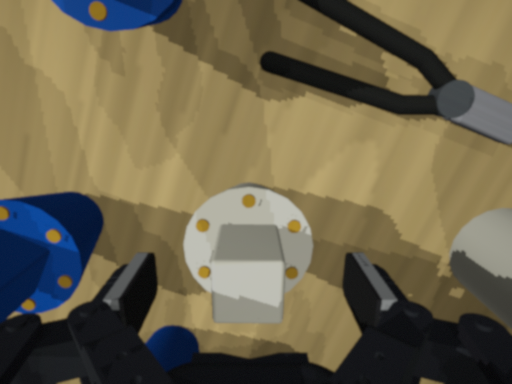

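The block is centred between the fingers and square to them: block at column 247, fingers' midpoint at 251. Next: lower 5 mm, grip, lift.

```bash
python3 -m pendant '[[0,0,0.018,0,0,0,1],[0,0,0,0,0,0,1],[0,0,0,0,0,0,0],[0,0,0,0,0,0,0],[0,0,0,0,0,0,0],[0,0,0,0,0,0,0],[0,0,0,0,0,0,0],[0,0,0,0,0,0,0],[0,0,0,0,0,0,0],[0,0,0,0,0,0,0],[0,0,0,0,0,0,0]]' 50; python3 -m pendant '[[0,0,-0.05,0,0,0,0],[0,0,-0.1,0,0,0,0],[0,0,-0.12,0,0,0,0],[0,0,-0.12,0,0,0,0],[0,0,-0.12,0,0,0,0],[0,0,-0.12,0,0,0,0],[0,0,-0.1,0,0,0,0],[0,0,0,0,0,0,0]]'
python3 - <<'E'
from h import *
np.set_printoptions(precision=4,suppress=True)
s=snapshot("wrist");snapshot("side")
cv2.imwrite("pics/w3.png",s["color"])
for c in ["wrist","side"]:print([(round(d["score"],2),np.round(d["pixel"],1)) for d in spot_point("tip_stand_mid",c)[:5]])
a,b=snapshot("scene"),snapshot("side")
for l in ["collar_mouth","light_bar","station"]:
  A=spot_point(l,"scene");B=spot_point(l,"side")
  for x in A[:2]:
    for y in B[:2]: print(l,x["score"],y["score"],np.round(x["pixel"]),np.round(y["pixel"]),*tri([ray(a,x["pixel"]),ray(b,y["pixel"])]))
o=observe();print(o["tool_pos"],o["width"],o["grasp_force"],o["contact_force"],o["qpos"])
E
```

```text
t: 5.07
tool_pos: [0.4448, -0.2725, 0.0632]
tcp_rot: [0.574, 0.819, -0.0, 0.0]
contact_force: [0.7, -0.2, 0.8]
width: 0.345
grasp_force: 50.3
t: 5.73
tool_pos: [0.4473, -0.2745, 0.2527]
tcp_rot: [0.574, 0.819, -0.0, 0.006]
contact_force: [0.5, -1.2, -1.1]
width: 0.346
grasp_force: 50.2
[(0.82, array([187.6,  24.1])), (0.77, array([250. , 250.7])), (0.72, array([134.3, 171.1]))]
[(0.97, array([276.3, 121. ])), (0.78, array([300.6, 189.7])), (0.72, array([306.5, 162.2])), (0.61, array([281.8, 148. ]))]
light_bar 0.88 0.71 [281. 214.] [205. 210.] [0.5873 0.1801 0.2454] [np.float64(0.0025084448204714003), np.float64(0.002508444820471384)]
station 0.87 0.94 [276. 278.] [210. 276.] [ 0.5958  0.1799 -0.0026] [np.float64(0.0026415253297954766), np.float64(0.0026415253297952636)]
[ 0.4444 -0.2722  0.2449] 0.34583821541847287 50.054250955581665 [ 0.4281 -0.1382 -2.67  ] [-0.6842 -0.0167  1.8413 -0.      1.3182 -1.033 ]
```

The grip holds (opening 29 mm, weight about 2.7 N). Next I carry the stand over to the station front, turn it to the station's yaw and tilt it 30°.

```bash
python3 -m pendant '[[0.1325,0.0522,0,0,0,0,0],[0.1325,0.0522,0,0,0,0,0],[0.1325,0.0522,0,0,0,0,0],[0.1325,0.0522,0,0,0,0,0],[0.1325,0.0522,0,0,0,0,0],[0.1325,0.0522,0,0,0,0,0],[0.1325,0.0522,0,0,0,0,0],[0.1325,0.0522,0,0,0,0,0],[0.1325,0.0522,0,0,0,0,0],[0.1325,0.0522,0,0,0,0,0],[0.1325,0.0522,0,0,0,0,0],[0.1325,0.0522,0,0,0,0,0]]'
python3 -m pendant '[[0,0,0,0,0,-0.0368,0],[0,0,0,0,0,-0.0368,0],[0,0,0,0,0,-0.0368,0],[0,0,0,0,0,-0.0368,0],[0,0,0,0,0,-0.0368,0],[0,0,0,0,0,-0.0368,0],[0,0,0,0,0,-0.0368,0],[0,0,0,0,0,-0.0368,0],[0,0,0,0,0,-0.0368,0],[0,0,0,0,0,-0.0368,0],[0,0,0,0,0,-0.0368,0],[0,0,0,0,0,-0.0368,0]]'
python3 -m pendant '[[0,0,0,0,-0.0333,0,0],[0,0,0,0,-0.0333,0,0],[0,0,0,0,-0.0333,0,0],[0,0,0,0,-0.0333,0,0],[0,0,0,0,-0.0335,0,0],[0,0,0,0,0,0,0],[0,0,0,0,0,0,0]]'
python3 - <<'E'
from h import *
np.set_printoptions(precision=4,suppress=True)
s=snapshot("wrist");cv2.imwrite("pics/w4.png",s["color"])
o=observe();print(o["tool_pos"],o["qpos"],R.from_quat(o["tcp_rot"]).as_matrix())
for l in ["collar_mouth","light_bar","station","tip_stand_mid"]:
  print(l,[(round(d["score"],2),np.round(d["pixel"],1)) for d in spot_point(l,"wrist")[:5]])
  print(proj(s,dict(collar_mouth=(.584,.175,.118),light_bar=(.588,.175,.245),station=(.596,.185,0),tip_stand_mid=np.array(o["tool_pos"])+.0132*R.from_quat(o["tcp_rot"]).as_matrix()[:,2])[l]))
E
```

```text
t: 7.33
tool_pos: [0.4558, 0.1565, 0.2458]
tcp_rot: [0.574, 0.819, 0.0, 0.0]
contact_force: [1.6, -0.6, -2.4]
width: 0.346
grasp_force: 50.1
t: 8.33
tool_pos: [0.456, 0.1547, 0.2456]
tcp_rot: [-0.085, 0.996, 0.0, -0.0]
contact_force: [0.1, -0.8, -3.1]
width: 0.345
grasp_force: 50.4
t: 8.92
tool_pos: [0.4538, 0.1544, 0.2435]
tcp_rot: [-0.08, 0.963, 0.021, 0.255]
contact_force: [0.7, 0.0, -2.9]
width: 0.344
grasp_force: 50.3
[0.456  0.1547 0.2459] [ 0.1887 -0.4614  2.271  -0.0161  0.8098 -1.5394] [[-0.8548 -0.1645  0.4921]
 [-0.1426  0.9864  0.0821]
 [-0.4989  0.     -0.8666]]
collar_mouth []
[247.2954 221.2619]
light_bar [(0.82, array([248.8, 353.5]))]
[245.8556 348.721 ]
station [(0.72, array([251.1, 161.3]))]
[253.5583 158.3385]
tip_stand_mid [(0.69, array([251.2, 247.4]))]
[247.2432 250.5763]
```

View pics/w4.png

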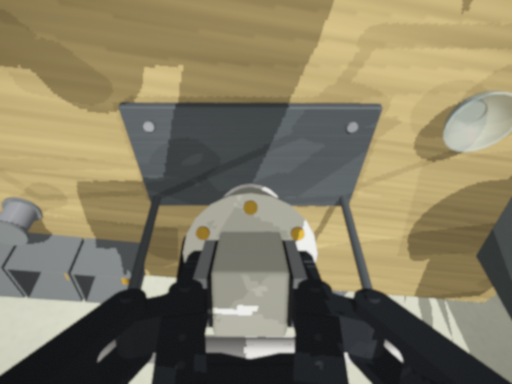

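The wrist view shows the station plate square to the image (front corners (120,104) and (382,104), bolts at (148,127) and (352,127)). The collar is mostly hidden behind the stand, with its rim at about (250,188). I'll move onto the axis so the mouth comes into view.

```bash
python3 -m pendant '[[-0.1,0,0,0,0,0,0],[-0.1,0,0,0,0,0,0],[0,0,0,0,0,0,0],[0,0,0,0,0,0,0]]'
python3 - <<'E'
from h import *
np.set_printoptions(precision=4,suppress=True)
s=snapshot("wrist");cv2.imwrite("pics/w5.png",s["color"])
o=observe();M=R.from_quat(o["tcp_rot"]).as_matrix();print(o["tool_pos"],M[:,2])
print([(round(d["score"],2),np.round(d["pixel"],1)) for d in spot_point("collar_mouth","wrist")[:5]])
print(proj(s,(.584,.175,.118)))
cv2.imwrite("pics/w5c.png",cv2.resize(s["color"][30:230,150:350],(600,600),interpolation=cv2.INTER_CUBIC))
E
```

```text
t: 9.5
tool_pos: [0.501, 0.162, 0.2726]
tcp_rot: [-0.079, 0.962, 0.021, 0.259]
contact_force: [-0.3, -0.2, -3.7]
width: 0.345
grasp_force: 50.4
[0.4993 0.1618 0.2708] [ 0.492   0.0819 -0.8667]
[(0.89, array([248.8, 163.1]))]
[247.4089 168.555 ]
```

View pics/w5c.png

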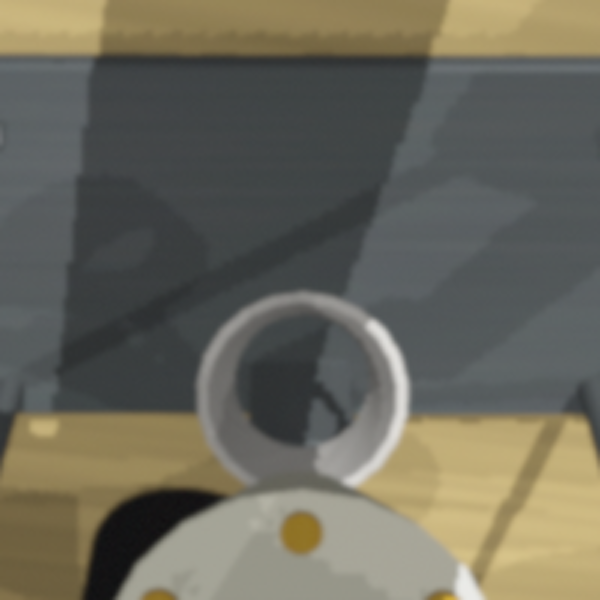

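The crop shows the mouth ring unobstructed: its outer rim spans crop columns 196–410 with its top at row 291, so the centre is at about (251,162) full-frame. To get depth I'll take a second view from further up and back, then fit the rim circle in both.

```bash
cat > grab.py <<'E'
import sys,pickle
from h import *
s=snapshot("wrist"); o=observe(); pickle.dump((s,o),open(sys.argv[1],"wb"))
print(o["tool_pos"],R.from_quat(o["tcp_rot"]).as_matrix()[:,2],[(round(d["score"],2),np.round(d["pixel"],1)) for d in spot_point("collar_mouth","wrist")[:2]])
E
python3 grab.py f1.pkl
python3 -m pendant '[[-0.08,0,-0.12,0,0,0,0],[-0.08,0,-0.12,0,0,0,0],[0,0,0,0,0,0,0],[0,0,0,0,0,0,0],[0,0,0,0,0,0,0]]'
python3 grab.py f2.pkl
cat > fit.py <<'E'
from h import *
import pickle,sys
from scipy.optimize import differential_evolution
np.set_printoptions(precision=4,suppress=True)
F=[pickle.load(open(f,"rb")) for f in sys.argv[1:]]
zc=np.array([-.493,-.082,.866]);zc/=np.linalg.norm(zc);yc=np.array([-.164,.986,0]);yc/=np.linalg.norm(yc);xc=np.cross(yc,zc)
th=np.radians(np.arange(-115,116,3))+np.pi  # front side = -x
ring=lambda c,r:[c+r*(np.cos(t)*xc+np.sin(t)*yc) for t in th]
G=[]
for s,o in F:
    g=cv2.GaussianBlur(cv2.cvtColor(s["color"],cv2.COLOR_BGR2GRAY).astype(np.float32),(0,0),1.0)
    G.append((s,cv2.Sobel(g,5,1,0),cv2.Sobel(g,5,0,1)))
def score(c,i):
    s,gx,gy=G[i]; tot=0
    P=np.array([proj(s,p) for p in ring(c,.036)]); n=P-proj(s,c); n/=np.linalg.norm(n,axis=1)[:,None]
    m=P.astype(np.float32)[None]
    a=cv2.remap(gx,m,None,1)[0]*n[:,0]+cv2.remap(gy,m,None,1)[0]*n[:,1]
    return np.mean(np.clip(-a,0,150))   # bright ring, dark outside
f=lambda c:-sum(score(np.array(c),i) for i in range(len(G)))
c0=np.array([.584,.175,.118])
r=differential_evolution(f,[(v-.025,v+.025) for v in c0],seed=1,maxiter=60,popsize=12,tol=1e-4)
print("mouth",r.x,r.fun,[score(r.x,i) for i in range(len(G))])
for s,o in F: print("px",proj(s,r.x))
o=observe();M=R.from_quat(o["tcp_rot"]).as_matrix()
print("mouth in tool",M.T@(r.x-np.array(o["tool_pos"])), "axis in tool",M.T@zc)
E
python3 fit.py f1.pkl f2.pkl; python3 fit.py f1.pkl; python3 fit.py f2.pkl
```

```text
[0.49788865 0.16168998 0.26928872] [ 0.49063813  0.08180429 -0.86751501] [(0.83, array([250.6, 167.4]))]
t: 10.12
tool_pos: [0.5024, 0.1625, 0.3416]
tcp_rot: [-0.08, 0.963, 0.021, 0.257]
contact_force: [-0.6, -0.1, -3.6]
width: 0.345
grasp_force: 50.6
[0.50188241 0.16238683 0.34020019] [ 0.49002985  0.0816882  -0.86786968] [(0.65, array([450.6,  32.5]))]
mouth [0.5797 0.1772 0.1133] -279.62570755549314 [np.float64(134.28359056488995), np.float64(145.3421169906032)]
px [250.1495 167.0211]
px [249.9369 122.4617]
mouth in tool [0.0435 0.0019 0.2359] axis in tool [ 0.0043  0.0002 -1.    ]
mouth [0.5805 0.1774 0.1123] -134.40796566103447 [np.float64(134.40796566103447)]
px [250.1737 166.9739]
mouth in tool [0.0432 0.0019 0.2371] axis in tool [ 0.0043  0.0002 -1.    ]
mouth [0.5806 0.1772 0.1112] -145.4800019589393 [np.float64(145.4800019589393)]
px [249.7993 122.1041]
mouth in tool [0.0437 0.0017 0.2381] axis in tool [ 0.0043  0.0002 -1.    ]
```

The two views agree on the mouth at about (0.580, 0.177, 0.113). I'll move onto the axis, closer, and refit there.

```bash
python3 -m pendant '[[0.0435,0.0019,0.1,0,0.0003,0,0],[0.0435,0.0019,0.1,0,0.0003,0,0],[0.0435,0.0019,0.1,0,0.0003,0,0],[0.0435,0.0019,0.1,0,0.0003,0,0],[0,0,0,0,0,0,0],[0,0,0,0,0,0,0],[0,0,0,0,0,0,0],[0,0,0,0,0,0,0]]'
python3 grab.py f3.pkl;python3 grab.py f4.pkl
python3 fit.py f1.pkl f2.pkl f4.pkl; python3 fit.py f4.pkl; python3 -c "
from h import *
o=observe();print(o['contact_force'],o['torque'])"
```

```text
t: 10.88
tool_pos: [0.5163, 0.1668, 0.2367]
tcp_rot: [-0.08, 0.963, 0.021, 0.258]
contact_force: [0.7, -0.6, -2.3]
width: 0.344
grasp_force: 50.3
[0.51644385 0.16676333 0.23700702] [ 0.49394833  0.08247675 -0.8655707 ] []
[0.51614169 0.16672122 0.23662389] [ 0.49335407  0.08237924 -0.86591883] []
mouth [0.5795 0.1772 0.1136] -411.19469415319605 [np.float64(134.32104979271136), np.float64(145.20194120372344), np.float64(131.67170315676123)]
px [250.1494 167.1642]
px [249.9366 122.5406]
px [248.0208 176.0252]
mouth in tool [ 0.0053 -0.0001  0.1384] axis in tool [ 0.0003  0.0003 -1.    ]
mouth [0.5805 0.1774 0.1126] -132.05550675782408 [np.float64(132.05550675782408)]
px [248.0274 176.0296]
mouth in tool [ 0.005  -0.0001  0.1398] axis in tool [ 0.0003  0.0003 -1.    ]
[-0.91016955  0.15881756 -1.99718413] [-0.1433359   0.4449238   0.01574024]
```

```bash
cat > fs.py <<'E'
from h import *
import pickle,sys
np.set_printoptions(precision=4,suppress=True)
for fn in sys.argv[1:]:
    s,o=pickle.load(open(fn,"rb")); M=R.from_quat(o["tcp_rot"]).as_matrix();t=np.array(o["tool_pos"])
    g=cv2.GaussianBlur(cv2.cvtColor(s["color"],cv2.COLOR_BGR2GRAY).astype(np.float32),(0,0),1.0)
    gx,gy=cv2.Sobel(g,5,1,0),cv2.Sobel(g,5,0,1)
    th=np.radians(np.arange(-80,81,4)); best=[]
    for x in np.arange(-.006,.0061,.0005):
        for y in np.arange(-.005,.0051,.0005):
            c=np.array([x,y,.0032])
            P=np.array([proj(s,t+M@(c+.034*np.array([np.cos(a),np.sin(a),0]))) for a in th]); n=P-proj(s,t+M@c); n/=np.linalg.norm(n,axis=1)[:,None]
            m=P.astype(np.float32)[None]; a=cv2.remap(gx,m,None,1)[0]*n[:,0]+cv2.remap(gy,m,None,1)[0]*n[:,1]
            best.append((np.mean(np.clip(np.abs(a),0,150)),x,y))
    print(fn,sorted(best)[-3:])
E
python3 fs.py f1.pkl f2.pkl f4.pkl
```

```text
f1.pkl [(np.float64(107.93810567285749), np.float64(-0.002499999999999997), np.float64(0.0009999999999999948)), (np.float64(109.90252790615911), np.float64(-0.0029999999999999975), np.float64(0.0014999999999999944)), (np.float64(111.0317613945221), np.float64(-0.0029999999999999975), np.float64(0.0009999999999999948))]
f2.pkl [(np.float64(110.38148313290354), np.float64(-0.0029999999999999975), np.float64(0.0009999999999999948)), (np.float64(110.71325392904158), np.float64(-0.003499999999999998), np.float64(0.0009999999999999948)), (np.float64(110.9958702321059), np.float64(-0.003499999999999998), np.float64(0.0014999999999999944))]
f4.pkl [(np.float64(102.26483981640096), np.float64(-0.0019999999999999966), np.float64(0.0009999999999999948)), (np.float64(105.26318472829732), np.float64(-0.002499999999999997), np.float64(0.0014999999999999944)), (np.float64(105.90245351614404), np.float64(-0.002499999999999997), np.float64(0.0009999999999999948))]
```

```bash
python3 -m pendant '[[0.031,-0.005,0,0,0,0,0],[0,0,0.1,0,0,0,0],[0,0,0.1,0,0,0,0],[0,0,0.06,0,0,0,0],[0,0,0.03,0,0,0,0],[0,0,0,0,0,0,0],[0,0,0,0,0,0,0]]'
cat > st.py <<'E'
from h import *
np.set_printoptions(precision=4,suppress=True)
o=observe();M=R.from_quat(o["tcp_rot"]).as_matrix();t=np.array(o["tool_pos"])
zc=np.array([-.493,-.082,.866]);zc/=np.linalg.norm(zc)
print("mouth in tool",M.T@(np.array([.5795,.1772,.1136])-t),"axis",M.T@zc,"F tool",M.T@np.array(o["contact_force"]),"T",M.T@np.array(o["torque"]),"w",o["width"])
E
python3 st.py
```

```text
t: 11.67
tool_pos: [0.5439, 0.17, 0.1674]
tcp_rot: [-0.08, 0.963, 0.021, 0.256]
contact_force: [0.3, 0.6, -1.8]
width: 0.345
grasp_force: 50.3
mouth in tool [-0.0049  0.0013  0.0647] axis [ 0.004   0.0002 -1.    ] F tool [0.5761 0.5053 1.7505] T [-0.0019  0.5459  0.0076] w 0.34530756123839834
```

```bash
python3 -m pendant '[[-0.008,0,0.02,0,0.001,0,0],[0,0,0.04,0,0,0,0],[0,0,0.04,0,0,0,0],[0,0,0.02,0,0,0,0],[0,0,0.02,0,0,0,0],[0,0,0,0,0,0,0],[0,0,0,0,0,0,0]]'
python3 st.py
```

```text
t: 12.25
tool_pos: [0.563, 0.1732, 0.1382]
tcp_rot: [-0.08, 0.963, 0.021, 0.255]
contact_force: [-0.9, 0.8, -2.8]
width: 0.344
grasp_force: 50.5
mouth in tool [-0.0026  0.0012  0.0298] axis [ 0.0064  0.0003 -1.    ] F tool [1.9996 0.9703 2.048 ] T [-0.0071  0.478  -0.0536] w 0.3440500492577274
```

```bash
python3 -m pendant '[[0,0,0.01,0,-0.002,0,0],[0,0,0.01,0,0,0,0],[0,0,0.01,0,0,0,0],[0,0,0.01,0,0,0,0],[0,0,0,0,0,0,0],[0,0,0,0,0,0,0]]'
python3 st.py; python3 -m pendant '[[0,0,0.008,0,0,0,0],[0,0,0.008,0,0,0,0],[0,0,0,0,0,0,0],[0,0,0,0,0,0,0]]'
python3 st.py
```

```text
t: 12.75
tool_pos: [0.5677, 0.174, 0.129]
tcp_rot: [-0.08, 0.963, 0.021, 0.257]
contact_force: [0.2, 0.3, -2.3]
width: 0.346
grasp_force: 50.5
mouth in tool [-0.0028  0.0012  0.0194] axis [ 0.0007  0.0002 -1.    ] F tool [0.9491 0.2446 2.141 ] T [-0.0072  0.457  -0.0324] w 0.34617067238987237
t: 13.08
tool_pos: [0.5702, 0.1743, 0.126]
tcp_rot: [-0.08, 0.963, 0.021, 0.258]
contact_force: [0.8, 0.4, -2.8]
width: 0.35
grasp_force: 50.5
mouth in tool [-0.0022  0.0013  0.0156] axis [-0.0004  0.0001 -1.    ] F tool [0.6974 0.2549 2.8352] T [0.1008 0.2789 0.0133] w 0.350329731205689
```

```bash
for i in 1 2; do python3 -m pendant '[[0,0,0.004,0,0,0,0],[0,0,0.004,0,0,0,0],[0,0,0,0,0,0,0]]' >/dev/null; python3 st.py; done
```

```text
mouth in tool [-0.002   0.0014  0.0139] axis [-0.0005 -0.     -1.    ] F tool [ 0.7782 -1.1507 -1.7734] T [0.2756 0.3971 0.0191] w 0.34969328868944677
mouth in tool [-0.002   0.0013  0.0117] axis [-0.0007  0.0001 -1.    ] F tool [ 0.6376 -1.789  -2.7911] T [0.3297 0.398  0.0096] w 0.3490627586993692
```

```bash
python3 -m pendant '[[0,0,0.004,0,0,0,0],[0,0,0.004,0,0,0,0],[0,0,0,0,0,0,0]]' >/dev/null; python3 st.py;python3 -m pendant '[[0,0,0,0,0,0,0]]' >/dev/null; python3 st.py
```

```text
mouth in tool [-0.002   0.0013  0.0096] axis [-0.0007  0.0001 -1.    ] F tool [-0.7128 -2.4324 -1.9806] T [0.4436 0.2352 0.0038] w 0.3471259451302257
mouth in tool [-0.0021  0.0013  0.0096] axis [-0.0006  0.0001 -1.    ] F tool [ 0.1457 -2.8467 -1.2692] T [0.5172 0.2059 0.012 ] w 0.34482220767703853
```

Contact: the axial force changed by about 4 N and the collar is sliding. I'll ease the small sideways force by moving −y a little and keep pushing.

```bash
python3 -m pendant '[[0,-0.003,0.004,0,0,0,0],[0,-0.002,0.004,0,0,0,0],[0,0,0,0,0,0,0]]' >/dev/null; python3 st.py; for i in 1 2; do python3 -m pendant '[[0,0,0.004,0,0,0,0],[0,0,0.004,0,0,0,0],[0,0,0,0,0,0,0]]' >/dev/null; python3 st.py; done
```

```text
mouth in tool [-0.0021  0.0016  0.0079] axis [-0.0006  0.0016 -1.    ] F tool [ 0.8438  1.5099 -7.1869] T [-0.3733  0.3911  0.0011] w 0.3455643389687056
mouth in tool [-0.002   0.0016  0.006 ] axis [-0.0006  0.0015 -1.    ] F tool [ 0.6842  1.5556 -9.1433] T [-0.3113  0.4019 -0.0226] w 0.34635692112973726
mouth in tool [-0.002   0.0015  0.0045] axis [-0.0001  0.0014 -1.    ] F tool [  2.4998   1.2128 -12.4485] T [-0.2162  0.5683  0.0049] w 0.3460115340385211
```

```bash
python3 -m pendant '[[0,0.002,0.004,0,0,0,0],[0,0,0,0,0,0,0],[0,0,0,0,0,0,0]]' >/dev/null; python3 st.py; for i in 1 2; do python3 -m pendant '[[0,0,0.004,0,0,0,0],[0,0,0,0,0,0,0]]' >/dev/null; python3 st.py; done
```

```text
mouth in tool [-0.0019  0.0014  0.0042] axis [ 0.0004  0.0008 -1.    ] F tool [  4.5575  -0.8465 -23.7853] T [0.2022 0.9717 0.0355] w 0.34242860168992606
mouth in tool [-0.0018  0.0014  0.004 ] axis [ 0.0011  0.0007 -1.    ] F tool [  5.9758  -0.8995 -33.6512] T [0.3377 1.3692 0.0619] w 0.34365533129824716
mouth in tool [-0.0017  0.0014  0.0038] axis [ 0.0017  0.0006 -1.    ] F tool [  9.9743  -1.6931 -45.0271] T [0.4031 1.8159 0.0369] w 0.33979157093684087
```

The readings follow the expected pattern: sliding at about 2 N, then 7–9 N through a 4 mm travel (the stop giving), then rigid. The stop is fully pressed, so I back off at once.

```bash
python3 -m pendant '[[0,0,-0.012,0,0,0,0],[0,0,0,0,0,0,0]]' >/dev/null; python3 st.py; python3 -m pendant '[[0,0,-0.005,0,0,0,0],[0,0,0,0,0,0,0],[0,0,0,0,0,0,0]]' >/dev/null; python3 st.py
```

```text
mouth in tool [-0.002   0.0014  0.005 ] axis [-0.0007  0.0009 -1.    ] F tool [ 1.4098  0.3649 -8.2921] T [0.0536 0.4765 0.0133] w 0.3413739477172807
mouth in tool [-0.002   0.0015  0.0055] axis [-0.0006  0.0009 -1.    ] F tool [ 1.8629 -0.1382 -8.2939] T [ 0.0665  0.4131 -0.0546] w 0.34320812877750945
```

It sits in the spring band now (8.3 N axial, almost no sideways force), so the hold is done. I'll unload and release.

```bash
python3 -m pendant '[[0,0,0,0,0,0,0],[0,0,-0.004,0,0,0,0],[0,0,-0.006,0,0,0,0],[0,0,0,0,0,0,0],[0,0,0,0,0,0,0]]' >/dev/null; python3 st.py; python3 -m pendant '[[0,0,-0.004,0,0,0,0],[0,0,0,0,0,0,0],[0,0,0,0,0,0,0]]' >/dev/null; python3 st.py
```

```text
mouth in tool [-0.002   0.0015  0.0079] axis [-0.0007  0.0009 -1.    ] F tool [ 0.5969  0.7267 -7.5823] T [ 0.0105  0.3366 -0.0163] w 0.34196050779113
mouth in tool [-0.0021  0.0015  0.0084] axis [-0.0008  0.0009 -1.    ] F tool [-1.0118  1.7085 -1.3645] T [-0.326   0.0037  0.0076] w 0.3433762930417828
```

```bash
python3 -m pendant '[[0,0,0,0,0,0,0.8],[0,0,0,0,0,0,0.8],[0,0,0,0,0,0,0.8],[0,0,0,0,0,0,0.8],[0,0,0,0,0,0,0.8],[0,0,0,0,0,0,0.8]]';python3 st.py; python3 -m pendant '[[0,0,-0.03,0,0,0,0.8],[0,0,-0.08,0,0,0,0.8],[0,0,-0.12,0,0,0,0.8],[0,0,-0.12,0,0,0,0.8],[0,0,-0.12,0,0,0,0.8],[0,0,-0.08,0,0,0,0.8],[0,0,0,0,0,0,0.8],[0,0,0,0,0,0,0.8],[0,0,0,0,0,0,0.8]]'
python3 grab.py f9.pkl
python3 - <<'E'
from h import *
s=snapshot("wrist");b=snapshot("side")
print([(round(d["score"],2),np.round(d["pixel"],1)) for d in spot_point("tip_stand_mid","wrist")[:3]], proj(s,np.array([.5795,.1772,.1136])-.006*np.array([-.493,-.082,.866])))
A=cv2.resize(s["color"][60:310,110:390],(448,400));B=cv2.resize(b["color"][190:330,150:280],(351,378))
im=np.zeros((400,800,3),np.uint8);im[:,:448]=A;im[:378,449:]=B;cv2.imwrite("pics/end.png",im)
E
```

```text
t: 16.83
tool_pos: [0.5733, 0.1741, 0.1194]
tcp_rot: [-0.08, 0.963, 0.021, 0.258]
contact_force: [0.8, -0.1, 0.6]
width: 0.804
grasp_force: 0.0
mouth in tool [-0.0028  0.002   0.0083] axis [ 0.0007  0.0001 -1.    ] F tool [-0.9444 -0.2526 -0.1284] T [ 0.0187  0.2911 -0.0052] w 0.8042287349165612
t: 17.58
tool_pos: [0.5053, 0.1628, 0.2379]
tcp_rot: [-0.08, 0.963, 0.021, 0.257]
contact_force: [-0.2, -0.1, -0.8]
width: 0.8
grasp_force: 0.0
[0.50499631 0.16272543 0.23699008] [ 0.49053448  0.08171522 -0.86758201] []
[(0.76, array([249.5, 182.3]))] [250.36993586 184.49644662]
```

View pics/end.png

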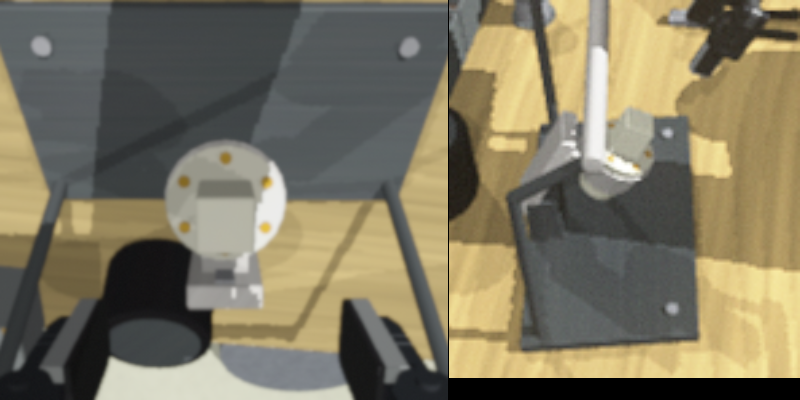

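The stand sits in the collar with its block out and square to the column (shoulder at crop (225,200)). The gripper is clear of it, so I'm handing in.

```bash
python3 -c "
from bench import workorder
print(workorder.hand_in())"
```

```text
the job is handed in; nothing more can be done
None
```

The tapered stand is nested in the collar and released, and the job is handed in with no verdict shown. By feel, the stop was fully pressed and held, but I overshot: the push briefly reached about 45 N, above the 30 N at which the wedging limit can be passed.

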